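Close and lock the guard of a turbo balancing station

ROBOT

A 6-joint arm with a two-finger parallel gripper is mounted at the origin on the work surface. World frame = base frame: x ahead of the robot, y to its left, z up, the work surface at z = 0. Lengths are in m, angles in rad, forces in N, time in s.
With the tool pointing down it reaches from about 0.375 to 0.9 m from the base axis. Payload 3.1 kg.
Tool frame: the origin (TCP) lies midway between the tips of the shut fingers; the grasp point (between the pads) lies 19 mm behind it; y points along the fingers, x is the direction in which the jaws open and shut, and the axes are right-handed (so a half turn about y gives the same grasp; the last joint's range is limited). The gripper opens to 87 mm and grips with 3 to 60 N. Pads are 19 mm wide; open, the fingers measure 117 mm over their backs; the gripper's body (75 mm by 190 mm) begins 51 mm behind the grasp point.
Start: joints at [1.06, 0.527, 1.433, -0, 1.181, -0.178], TCP at [0.204, 0.591, 0.223] pointing down, gripper open.
Joint ranges: [-3.08, 3.08], [-0.75, 2.2], [0.22, 2.44], [-1.43, 4.57], [0, 2.65], [-2.85, 2.85]. Speed limits (rad/s): [2.79, 2.79, 3.14, 3.14, 3.14, 3.14].

INTERFACE

Orientations are given as a unit quaternion [x, y, z, w].
In Python, from rig import * gives the robot as it stands.
- The arm moves only by the tool jog_arm, never from a script. Its argument "series" is a list of rows, each a list of 7 numbers: the shift along the tool's x, y, z in mm, then the turn, a rotation vector about the tool's x, y, z in rad, then the gripper's target within -1 to 1 (shut at 1, half-way at 0, fully open at -1). A call has 1 to 20 rows; each row is the pose to reach, as a shift and turn from the pose commanded when the call began, along the tool's axes at that moment; what a row does not reach only later rows make up. A row lasts 1/8 s, in which the tool goes at most 62.5 mm and 10.7 degrees, less where a joint would pass 70% of its speed; a pose out of reach is approached as far as the arm can. A call with a gripper value outside its range is refused whole. The fingers move at their own pace and stop on an object; "grip_force" is the grip in N (left out, the last holds). Time passes only in rows, so rows that repeat a pose let the fingers close. It gives the time, the measured TCP pose, the force and the opening at its end, in the units of the state.
- get_obs(): the state, without advancing time (a new reading comes with each control period).
- camera(name): name is "scene" or "top" or "wrist"; returns a dict with "img" (420x560x3 uint8, red, green, blue), "depth" (420x560 float32, m along the optical axis (not along the pixel's ray), 0 where there is no reading), "camera_matrix" (3x3 intrinsics, pixels), "rvec" (rotation vector, rad) and "tvec" (3), from world to camera coordinates, as OpenCV has them. Camera axes: x right, y down, z forward; pixel columns grow to the right and rows downward; lengths in m; the calibration is good to about 2 mm. The wrist camera is an equidistant fisheye: a pixel r from the principal point sees the ray r / f radians off the axis. A picture is of the moment at which its call begins.
- hand_in(): hands the job in, once; it reports no verdict.
The state is a dict: "time": time; "q": joint angles; "joint_velocities": joint speeds; "joint_torque": joint torques, N m; "position": TCP position; "tool_rot": TCP orientation; "ft_force": force on the tool from outside, world axes, zero at the start; "moment": the same for the moment, N m; "grip_width": finger opening in m.
Only numpy, scipy, OpenCV 4.12 (cv2) and the standard library are available. Lean on these libraries where they do the work, as an engineer would, in place of code of your own. Each camera call takes 0.05 s, during which the arm holds its last target.

TASK

Get the balancing station ready for a run: with the fingertips, push the sliding guard hood over the clamped turbo until it is fully home against the clear end wall, then push the round pad of the locking bolt all the way in, so that the bolt lies across behind the closed guard. Only push: do not slam or lift the guard, do not push the bolt before the guard is shut, and leave the spare cartridge, the can and the spanner where they are. Finish with the hand clear of everything.

Things in the scene. Friction and masses are not known exactly. Their poses are not given: they have to be found in the camera images.
- station: Fixed balancing station. Origin on the bench surface; x along the rails, the way the guard closes; y to the side where the bolt sticks out. Base plate 12 mm thick, x -150 to 150, y -85 to 125 mm; rails 24 mm high at y = +/-72; turbo cartridge, 90 mm high, clamped at x = 62, y = 0; clear framed end wall 110 mm high at x = 124 to 136; grey bolt guide block 70 mm high at x = -18, y = 80 to 107.
- guard (a joint): How far the guard is open, m: 0 = home against the end wall (end stop), 0.12 = fully open; starts 0.06 to 0.11. Closes towards the station's +x, needs 3 to 4 N, stays where left. The guard is a blue metal hood 130 x 130 mm, top 106 mm above the bench, clear window in its roof, open at its +x end. About 0.85 kg, it rests on its rails by weight alone: it could be lifted off, but must not be.
- guard_push (a point): Centre of the outer face of the guard's flat rear wall, 65 mm above the bench: the place to push towards the station's +x. The wall is 130 mm wide and reaches from 16 to 106 mm above the bench. The point moves with the guard; with the guard shut it is at station x = -5 mm, y = 0.
- bolt (a joint): How far the locking bolt is pushed in, m: 0 = fully out, 0.05 = fully in (end stop, pad against the grey guide block); starts 0 to 0.012. Slides along the station's y, goes in towards -y, needs 3 to 4 N, stays where left.
- bolt_push (a point): Centre of the flat outer face of the bolt's round black push pad (50 mm diameter, 18 mm thick, axis along the station's y), 55 mm above the bench: the place to push towards the station's -y. Station x = -18 mm; y = 175 mm with the bolt fully out, 125 mm fully in. Moves with the bolt.
- cartridge_mid (a point): Loose bystander: spare turbo cartridge standing upright, up to 72 mm diameter, 68 mm high; this point is on its axis, 34 mm up. Stands on the bench on the station's -y side.
- oil_can_mid (a point): Loose bystander: white can, 52 mm diameter, 85 mm high; this point is on its axis, 43 mm up. Stands on the bench on the station's -y side.
- spanner_mid (a point): Loose bystander: steel spanner, 150 mm long, about 8 mm thick, lying on the bench on the station's +y side, beyond the bolt; this point is about the middle of it.

How it is judged:
On the way, in this order (a step that is already met when the one before it is completed fails the run):
1. the guard is pushed fully home while the bolt is still out (value of joint guard below 0.004 m and value of joint bolt below 0.02 m), for 0.2 s.
2. the bolt is pushed fully in behind the closed guard (value of joint bolt above 0.045 m and value of joint guard below 0.005 m), for 0.2 s.
At the end, for the whole second after the job is handed in: The guard is within 5 mm of fully home and sits down on its rails (within 4 mm), the bolt is within 5 mm of fully in, and the three bystanders are within 20 mm of where they were (all of step 2 and height (world z) of guard_push below 0.069 m and distance of each of cartridge_mid, oil_can_mid, spanner_mid from where it was at the start of the episode below 0.02 m); the robot touches nothing.
It fails at once if the guard is slammed (closes faster than 0.4 m/s) (velocity of joint guard below -0.4 m/s).
It fails at once if the guard is lifted more than 12 mm off its rails (height (world z) of guard_push above 0.077 m).
It fails at once if the bolt is pushed in past 20 mm while the guard is still open by more than 10 mm (value of joint bolt above 0.02 m and value of joint guard above 0.01 m).
It fails at once if the spare cartridge, the can or the spanner is moved more than 20 mm or lifted (distance of any of cartridge_mid, oil_can_mid, spanner_mid from where it was at the start of the episode above 0.02 m).
It also fails if it takes over 48 s, if anything falls off the work surface, if the arm or the gripper's body presses on something with over 40 N, if the wrist force passes 120 N, or if a joint passes its speed limit or range.

## Working session

There is one attempt and no reset: what is moved stays moved. The work goes in short steps, Python scripts to look and compute and a tool call to move; the robot and the scene stay as the last step left them, time stands still between calls to the robot, and variables do not carry over. Pictures are saved under pics/ and viewed, and the job is handed in when it is done.

Besides the shell and the picture viewer there is one more tool, called after "Request:" by a JSON object that holds its "name" and its "arguments", one argument or row to a line. jog_arm: Moves the arm, as the interface text tells. Its arguments: {"type":"object","properties":{"series":{"type":"array","items":{"type":"array","items":{"type":"number"}}},"grip_force":{"type":"number"}},"required":["series"]}

```bash
ls; mkdir -p pics
python3 - <<'E'
from rig import *
import cv2,numpy as np
o=get_obs();print(o)
for n in ["scene","top"]:
    c=camera(n);cv2.imwrite(f"pics/{n}0.png",c["img"][:,:,::-1]);np.savez(f"{n}0.npz",**c)
    print(n,c["camera_matrix"],c["rvec"],c["tvec"])
E
```

```text
pics
{'time': 0.0, 'q': array([ 1.05946273e+00,  5.28494917e-01,  1.43390717e+00, -2.11533319e-05,
        1.18137105e+00, -1.78495416e-01]), 'joint_velocities': array([ 0.00146276, -0.00044532, -0.00045462,  0.00079176, -0.00039956,
       -0.00024101]), 'joint_torque': array([ 2.97945935e-04, -4.40044999e+01, -1.76592654e+01,  6.33595395e-02,
        5.83978929e-02, -1.59569554e-04]), 'position': array([0.20381569, 0.59005964, 0.22155241]), 'tool_rot': array([ 0.57625109,  0.40957384, -0.4109626 , -0.57558118]), 'ft_force': array([-0.3070192 ,  0.11418116, -0.92854649]), 'moment': array([0.02684441, 0.01384474, 0.03916909]), 'grip_width': 0.08664192577633317}
scene [[511.93350607   0.         282.85149748]
 [  0.         511.93350607 217.65725102]
 [  0.           0.           1.        ]] [ 2.24078784  0.849843   -0.35545485] [-0.43589989 -0.31526074  1.28214231]
top [[472.77403267   0.         282.71173923]
 [  0.         472.77403267 202.11399741]
 [  0.           0.           1.        ]] [ 2.18978519 -2.13591647  0.18790468] [-0.11132098  0.65054103  0.80581433]
```

View pics/scene0.png

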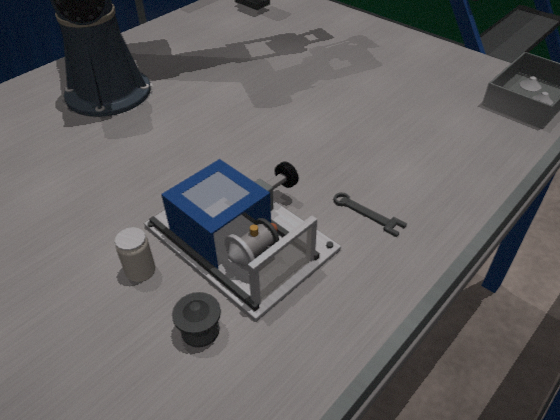

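View pics/top0.png

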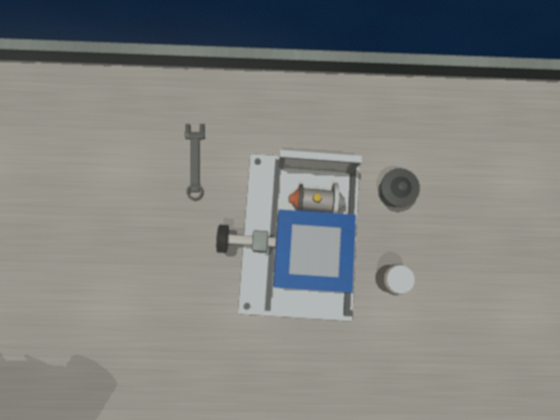

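The scene view shows the guard (blue, around 218,205) partly open, with the bolt pad at (286,175). In the top view the guard roof is at (315,251), the pad at (222,239), the base plate at (300,238), the spanner at (195,160), the cartridge at (400,187) and the can at (399,279). The station's +x points up in that image and its +y points left. Next I'll measure.

```bash
cat > h.py <<'E'
import numpy as np,cv2
def load(n): return dict(np.load(n))
def cast(c,uv,z):
    R=cv2.Rodrigues(c["rvec"])[0];t=c["tvec"].ravel()
    uv=np.atleast_2d(np.float64(uv));d=np.c_[uv,np.ones(len(uv))]@np.linalg.inv(c["camera_matrix"]).T
    d=d@R;C=-R.T@t
    return C+d*((z-C[2])/d[:,2])[:,None]
def pts(c):
    h,w=c["depth"].shape;u,v=np.meshgrid(np.arange(w),np.arange(h))
    d=c["depth"].ravel();K=np.linalg.inv(c["camera_matrix"])
    p=(np.c_[u.ravel(),v.ravel(),np.ones(u.size)]@K.T)*d[:,None]
    R=cv2.Rodrigues(c["rvec"])[0]
    return ((p-c["tvec"].ravel())@R).reshape(h,w,3)
def station(o,a,p):
    r=np.array([[np.cos(a),np.sin(a)],[-np.sin(a),np.cos(a)]])
    return (np.asarray(p)[...,:2]-o)@r.T
E
python3 - <<'E'
from h import *
c=load("top0.npz");im=c["img"].astype(int);P=pts(c)
hsv=cv2.cvtColor(c["img"],cv2.COLOR_RGB2HSV)
blue=((im[...,2]>im[...,0]*1.6)&(im[...,2]>90)).astype(np.uint8);blue[:150]=0
cs=max(cv2.findContours(blue,0,2)[0],key=cv2.contourArea)
r=cv2.minAreaRect(cs);b=cv2.boxPoints(r)
G=cast(c,b,.106);print("guard px",b);print(G,"sides",np.linalg.norm(np.diff(G,axis=0),axis=1),"mid",G.mean(0))
print("roof depth z",np.median(P[blue>0],axis=0))
# plate corners by hull of station: bottom-left/right, top-left
z=P[...,2]
m=((z>.006)&(z<.2)&(im.min(2)>-1)).astype(np.uint8);m[:100]=0
cv2.imwrite("pics/mask.png",m*255)
n,l,s,ce=cv2.connectedComponentsWithStats(m)
for i in range(1,n):
    if s[i,4]>60: q=P[l==i];print(s[i],q.mean(0),q.min(0),q.max(0))
plate=((z>.008)&(z<.016)&(hsv[...,1]<30)&(hsv[...,2]>150)).astype(np.uint8)
cs=np.vstack([k for k in cv2.findContours(plate,0,2)[0] if cv2.contourArea(k)>100])
r=cv2.minAreaRect(cs);b=cv2.boxPoints(r);Q=cast(c,b,.012);print("plate",b,Q,np.linalg.norm(np.diff(Q,axis=0),axis=1))
E
```

```text
guard px [[272.9391  286.85278]
 [278.54822 208.32486]
 [356.93402 213.92386]
 [351.3249  292.45178]]
[[ 0.50420871 -0.08043549  0.106     ]
 [ 0.63410089 -0.08654425  0.106     ]
 [ 0.62814568 -0.21876249  0.106     ]
 [ 0.49788277 -0.20953284  0.106     ]] sides [0.13003574 0.13235228 0.13058948] mid [ 0.56608451 -0.14881877  0.106     ]
roof depth z [ 0.56380346 -0.14790858  0.10497181]
[185 124  20  24 169] [0.78469008 0.07592068 0.00748643] [0.7602896  0.0575028  0.00602516] [0.80681824 0.09505984 0.01109311]
[  216   150   146   172 18852] [ 0.59308875 -0.1225862   0.05416912] [ 0.44202782 -0.23936661  0.00609728] [0.74969949 0.0195727  0.11312326]
[190 159   9  19  63] [0.72168274 0.07384872 0.00719285] [0.70252441 0.06521171 0.0060234 ] [0.73718091 0.08167363 0.01054204]
[ 378  168   42   40 1246] [ 0.68461107 -0.3060609   0.05205855] [ 0.65017782 -0.34360544  0.00609962] [ 0.72226285 -0.27237365  0.06839835]
[186 182  17  18 107] [0.6767235  0.07263    0.00779281] [0.66001642 0.05647065 0.00601237] [0.6926516  0.0864997  0.01164502]
[375 265  39  30 946] [ 0.52074336 -0.29007575  0.07231047] [ 0.49514536 -0.31912264  0.00603404] [ 0.54522685 -0.27076159  0.08883613]
plate [[237.4259  313.89844]
 [247.76788 153.59795]
 [361.32745 160.92438]
 [350.98547 321.22485]] [[ 0.45108874 -0.01858554  0.012     ]
 [ 0.74969163 -0.0275152   0.012     ]
 [ 0.74202734 -0.24508574  0.012     ]
 [ 0.44203412 -0.22580522  0.012     ]] [0.29873639 0.2177055  0.30061216]
```

View pics/mask.png

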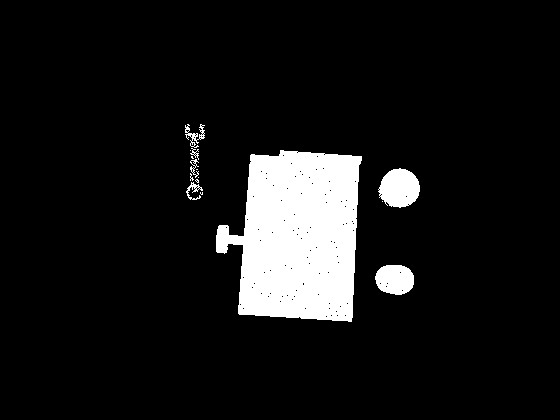

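Run:
```python
from h import *
from scipy.spatial.transform import Rotation as Ro
c=load("top0.npz");P=pts(c);z=P[...,2];im=c["img"]
print(Ro.from_quat([0.57625109,0.40957384,-0.4109626,-0.57558118]).as_matrix().round(3))
a=np.radians(-2.7);o=np.array([.5955,-.1493])
# pad
m=np.zeros(z.shape,bool);m[215:262,210:232]=1
q=P[m&(z>.03)];s=station(o,a,q);print("pad st",s.min(0),s.max(0),np.percentile(s,[2,50,98],axis=0),q[:,2].max())
# guide
m[:]=0;m[228:255,250:272]=1
q=P[m&(abs(z-.07)<.004)];s=station(o,a,q);print("guide st",np.percentile(s,[2,50,98],axis=0),len(q))
# guard roof
m[:]=0;m[190:310,250:370]=1
q=P[m&(abs(z-.105)<.005)];s=station(o,a,q);print("guard st",np.percentile(s,[1,50,99],axis=0),len(q))
r=cv2.minAreaRect((q[:,:2]*1000).astype(np.float32));print(r)
# end wall
m[:]=0;m[140:180,270:370]=1
q=P[m&(z>.09)&(z<.115)];s=station(o,a,q);print("wall st",np.percentile(s,[2,50,98],axis=0),len(q))
l=cv2.fitLine((q[:,:2]*1000).astype(np.float32),cv2.DIST_L2,0,.01,.01).ravel();print(l,np.degrees(np.arctan2(-l[0],l[1])))
```

```text
[[ 0.327 -0.001 -0.945]
 [ 0.945 -0.002  0.327]
 [-0.002 -1.     0.   ]]
pad st [-0.06644762  0.07718012] [0.00583884 0.16804174] [[-0.0428659   0.1428107 ]
 [-0.02022876  0.15638452]
 [ 0.00403535  0.16716037]] 0.8923710874185066
guide st [[-0.03558772  0.08064763]
 [-0.01872992  0.09300331]
 [-0.00182211  0.10557103]] 302
guard st [[-0.09415777 -0.06405834]
 [-0.03165584 -0.00018665]
 [ 0.033341    0.0633229 ]] 6097
((565.1936645507812, -148.49851989746094), (130.52989196777344, 130.30364990234375), 87.54220581054688)
wall st [[ 1.23329854e-01 -6.75130012e-02]
 [ 1.28332230e-01  5.62291347e-05]
 [ 1.35519707e-01  6.78813671e-02]] 700
[ 4.2770643e-02  9.9908489e-01  7.2405420e+02 -1.5539943e+02] -2.4513252
```

Request:
{"name": "jog_arm", "arguments": {
  "series": [
    [-60, 0, -86, 0, -0.07, 0, 1],
    [-100, 0, -143, 0, -0.12, 0, 1],
    [-140, 0, -200, 0, -0.16, 0, 1],
    [-180, 0, -257, 0, -0.2, 0, 1],
    [-220, 0, -314, 0, -0.24, 0, 1],
    [-241, 0, -344, 0, -0.286, 0, 1],
    [-290, 0, -362, 0, -0.286, 0, 1],
    [-340, 0, -380, 0, -0.286, 0, 1],
    [-390, 0, -398, 0, -0.286, 0, 1],
    [-440, 0, -416, 0, -0.286, 0, 1],
    [-490, 0, -434, 0, -0.286, 0, 1],
    [-540, 0, -452, 0, -0.286, 0, 1],
    [-580, 0, -467, 0, -0.286, 0, 1],
    [-610, 0, -478, 0, -0.286, 0, 1],
    [-610, 0, -478, 0, -0.286, 0, 1],
    [-610, 0, -478, 0, -0.286, 0, 1]
  ]
}}

```text
time: 2.1
position: [0.456, -0.1411, 0.2222]
tool_rot: [-0.511, -0.488, 0.488, 0.512]
ft_force: [-0.2, 0.2, -0.4]
grip_width: 0.0003
```

Request:
{"name": "jog_arm", "arguments": {
  "series": [
    [0, 40, 0, 0, 0, 0, 1],
    [0, 80, 0, 0, 0, 0, 1],
    [-1, 120, 0, 0, 0, 0, 1],
    [-2, 150, 0, 0, 0, 0, 1],
    [-2, 160, 0, 0, 0, 0, 1],
    [-2, 160, 0, 0, 0, 0, 1]
  ]
}}

```text
time: 2.85
position: [0.4564, -0.143, 0.0625]
tool_rot: [-0.511, -0.488, 0.489, 0.512]
ft_force: [-0.4, 0.1, -1.0]
grip_width: 0.0007
```

Run:
```python
from rig import *
from h import *
from scipy.spatial.transform import Rotation as Ro
o=get_obs();print(o["position"],o["ft_force"],o["time"]);print(Ro.from_quat(o["tool_rot"]).as_matrix().round(3))
print(station(np.array([.5955,-.1493]),np.radians(-2.6),o["position"]))
for n in ["scene","wrist"]:
    c=camera(n);cv2.imwrite(f"pics/{n}1.png",c["img"][:,:,::-1])
```

```text
[ 0.45642225 -0.14304182  0.06247638] [-0.41346247  0.06429353 -0.95726464] 2.85
[[ 0.046 -0.001 -0.999]
 [ 0.999  0.001  0.046]
 [ 0.001 -1.     0.001]]
[-1.39218469e-01 -5.72463028e-05]
```

View pics/scene1.png

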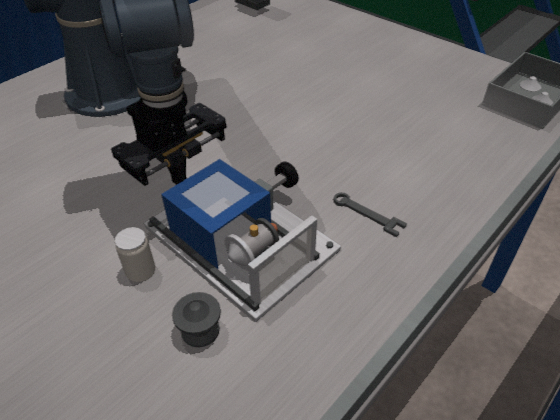

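View pics/wrist1.png

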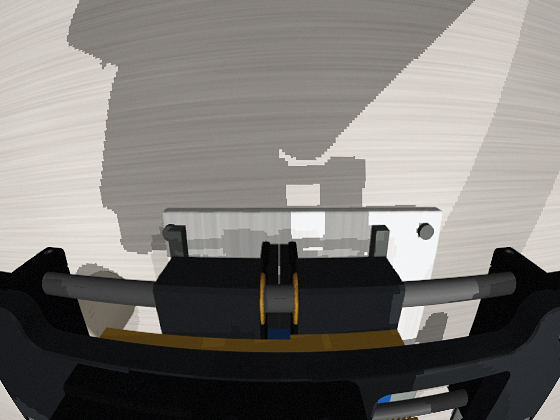

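The shut fingers (178,165 in the scene view) are centred behind the guard's rear wall, and the body is above the roof. I'll push slowly.

Request:
{"name": "jog_arm", "arguments": {
  "series": [
    [0, 0, -10, 0, 0, 0, 1],
    [0, 0, -20, 0, 0, 0, 1],
    [0, 0, -26, 0, 0, 0, 1],
    [0, 0, -30, 0, 0, 0, 1],
    [0, 0, -34, 0, 0, 0, 1],
    [0, 0, -38, 0, 0, 0, 1],
    [0, 0, -42, 0, 0, 0, 1],
    [0, 0, -48, 0, 0, 0, 1],
    [0, 0, -54, 0, 0, 0, 1],
    [0, 0, -60, 0, 0, 0, 1],
    [0, 0, -60, 0, 0, 0, 1]
  ]
}}

```text
time: 4.32
position: [0.5178, -0.147, 0.0625]
tool_rot: [0.512, 0.489, -0.488, -0.511]
ft_force: [-0.2, 0.3, -0.1]
grip_width: 0.0004
```

Run:
```python
from rig import *
from h import *
o=get_obs();print(o["position"],o["ft_force"],o["moment"],o["time"])
c=camera("top");P=pts(c);z=P[...,2];im=c["img"].astype(int)
blue=(im[...,2]>im[...,0]*1.6)&(im[...,2]>90);blue[:150]=0
q=P[blue&(abs(z-.105)<.006)];s=station(np.array([.5955,-.1493]),np.radians(-2.6),q);print(np.percentile(s,[1,50,99],axis=0),np.median(q[:,2]))
cv2.imwrite("pics/top2.png",c["img"][:,:,::-1])
```

```text
[ 0.51784935 -0.14697771  0.06251597] [-0.20242287  0.26516878 -0.11663794] [ 0.09607798  0.06488888 -0.02776384] 4.325
[[-0.04124633 -0.0642013 ]
 [ 0.03340039  0.01040669]
 [ 0.06263609  0.0639468 ]] 0.10497033281323423
```

View pics/top2.png

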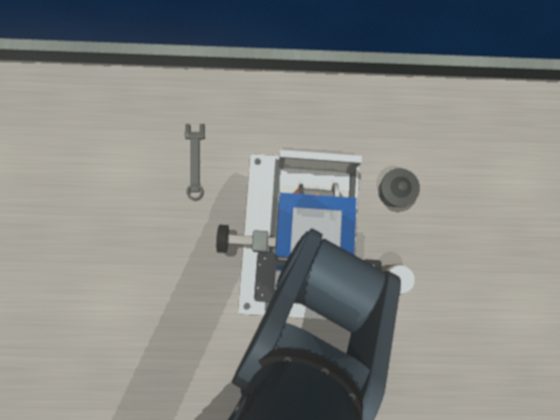

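The guard has moved about 29 mm with the fingers (front edge at v≈195) and stays flat. I'll keep going.

Request:
{"name": "jog_arm", "arguments": {
  "series": [
    [0, 0, -6, 0, 0, 0, 1],
    [0, 0, -12, 0, 0, 0, 1],
    [0, 0, -18, 0, 0, 0, 1],
    [0, 0, -24, 0, 0, 0, 1],
    [0, 0, -30, 0, 0, 0, 1],
    [0, 0, -36, 0, 0, 0, 1],
    [0, 0, -42, 0, 0, 0, 1],
    [0, 0, -48, 0, 0, 0, 1],
    [0, 0, -51, 0, 0, 0, 1],
    [0, 0, -54, 0, 0, 0, 1],
    [0, 0, -56, 0, 0, 0, 1]
  ]
}}

```text
time: 5.75
position: [0.5725, -0.1493, 0.0625]
tool_rot: [-0.511, -0.488, 0.488, 0.512]
ft_force: [-3.7, 0.2, 2.3]
grip_width: 0.0004
```

Request:
{"name": "jog_arm", "arguments": {
  "series": [
    [0, 0, -1, 0, 0, 0, 1],
    [0, 0, -2, 0, 0, 0, 1],
    [0, 0, -3, 0, 0, 0, 1]
  ]
}}

```text
time: 6.12
position: [0.5753, -0.1495, 0.0625]
tool_rot: [-0.511, -0.488, 0.488, 0.512]
ft_force: [-2.5, 1.2, 1.0]
grip_width: 0.0003
```

Request:
{"name": "jog_arm", "arguments": {
  "series": [
    [0, 0, -1, 0, 0, 0, 1],
    [0, 0, -2, 0, 0, 0, 1]
  ]
}}

```text
time: 6.38
position: [0.5774, -0.1496, 0.0625]
tool_rot: [-0.512, -0.488, 0.488, 0.512]
ft_force: [-2.6, 0.4, 0.8]
grip_width: 0.0005
```

Request:
{"name": "jog_arm", "arguments": {
  "series": [
    [0, 0, -1, 0, 0, 0, 1],
    [0, 0, -2, 0, 0, 0, 1]
  ]
}}

```text
time: 6.62
position: [0.5794, -0.1496, 0.0626]
tool_rot: [-0.511, -0.488, 0.488, 0.512]
ft_force: [-5.2, 0.1, 3.3]
grip_width: 0.0008
```

Request:
{"name": "jog_arm", "arguments": {
  "series": [
    [0, 0, -0.5, 0, 0, 0, 1],
    [0, 0, -1, 0, 0, 0, 1]
  ]
}}

```text
time: 6.88
position: [0.5794, -0.1496, 0.0626]
tool_rot: [-0.511, -0.488, 0.489, 0.512]
ft_force: [-5.7, 0.5, 4.2]
grip_width: 0.0004
```

Request:
{"name": "jog_arm", "arguments": {
  "series": [
    [0, 0, -0.5, 0, 0, 0, 1],
    [0, 0, -1, 0, 0, 0, 1]
  ]
}}

```text
time: 7.12
position: [0.5794, -0.1496, 0.0626]
tool_rot: [-0.51, -0.487, 0.489, 0.513]
ft_force: [-8.4, -0.7, 6.6]
grip_width: 0.0004
```

Run:
```python
from rig import *
from h import *
o=get_obs();print(o["position"],o["ft_force"],o["moment"],o["time"])
c=camera("top");P=pts(c);z=P[...,2];im=c["img"].astype(int)
blue=(im[...,2]>im[...,0]*1.6)&(im[...,2]>90);blue[:150]=0
q=P[blue&(abs(z-.105)<.006)];s=station(np.array([.5955,-.1493]),np.radians(-2.6),q);print(np.percentile(s,[1,50,99],axis=0),np.median(q[:,2]))
cv2.imwrite("pics/top3.png",c["img"][:,:,::-1])
c=camera("scene");cv2.imwrite("pics/scene3.png",c["img"][:,:,::-1])
```

```text
[ 0.57936163 -0.14957548  0.06255092] [-8.40809877 -0.66800907  6.61460386] [0.02797034 1.10466411 0.09806481] 7.125
[[ 0.02564342 -0.06356313]
 [ 0.10344178  0.02267865]
 [ 0.12310134  0.06423904]] 0.10484584959902173
```

View pics/scene3.png

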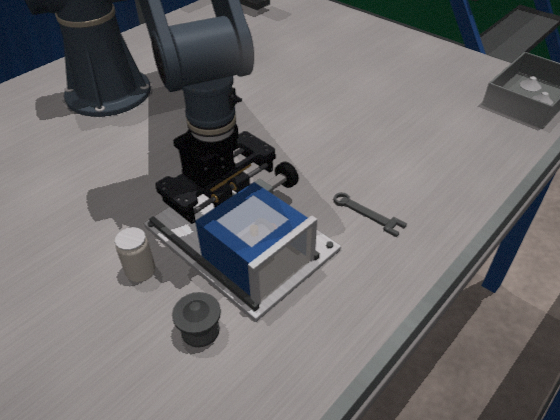

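View pics/top3.png

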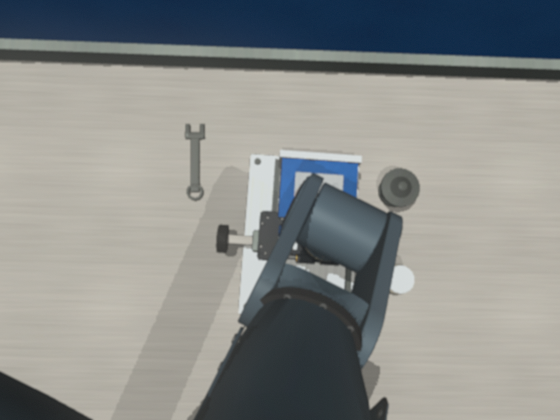

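The guard has stalled at x=0.5794 with the force climbing, and its front edge is against the end wall, so it's home. I'll back off straight, rise, then turn for the bolt.

Request:
{"name": "jog_arm", "arguments": {
  "series": [
    [0, 0, 10, 0, 0, 0, 1],
    [0, 0, 25, 0, 0, 0, 1],
    [0, 0, 40, 0, 0, 0, 1],
    [0, -40, 40, 0, 0, 0, 1],
    [0, -90, 40, 0, 0, 0, 1],
    [0, -140, 40, 0, 0, 0, 1],
    [30, -140, 35, 0, 0.18, 0, 1],
    [60, -140, 30, 0, 0.36, 0, 1],
    [90, -140, 25, 0, 0.54, 0, 1],
    [120, -140, 20, 0, 0.72, 0, 1],
    [150, -140, 15, 0, 0.9, 0, 1],
    [180, -140, 10, 0, 1.08, 0, 1],
    [206, -140, 4, 0, 1.26, 0, 1],
    [206, -140, 4, 0, 1.42, 0, 1],
    [206, -140, 4, 0, 1.571, 0, 1],
    [206, -140, 4, 0, 1.571, 0, 1],
    [206, -140, 4, 0, 1.571, 0, 1]
  ]
}}

```text
time: 9.35
position: [0.5876, 0.056, 0.2027]
tool_rot: [-0.707, 0.015, -0.017, 0.707]
ft_force: [-1.3, 1.1, -0.1]
grip_width: 0.0004
```

Run:
```python
from rig import *
from h import *
from scipy.spatial.transform import Rotation as Ro
o=get_obs();print(o["position"],o["ft_force"],o["time"]);print(Ro.from_quat(o["tool_rot"]).as_matrix().round(3))
S=lambda p:station(np.array([.5955,-.1493]),np.radians(-2.6),p);print(S(o["position"]))
c=camera("top");P=pts(c);z=P[...,2];im=c["img"].astype(int)
blue=(im[...,2]>im[...,0]*1.6)&(im[...,2]>90);blue[:150]=0
q=P[blue&(abs(z-.105)<.006)];s=S(q);print(np.percentile(s,[1,50,99],axis=0),np.median(q[:,2]))
cv2.imwrite("pics/top4.png",c["img"][:,:,::-1])
c=camera("scene");cv2.imwrite("pics/scene4.png",c["img"][:,:,::-1])
```

```text
[0.58759916 0.05595687 0.20266691] [-1.34102036  1.09532798 -0.11937558] 9.35
[[ 0.999  0.002  0.045]
 [-0.045  0.     0.999]
 [ 0.002 -1.     0.   ]]
[-0.01720377  0.20468717]
[[-0.00491207 -0.0638881 ]
 [ 0.05371015  0.00112603]
 [ 0.12271127  0.06396938]] 0.10493698910644046
```

View pics/scene4.png

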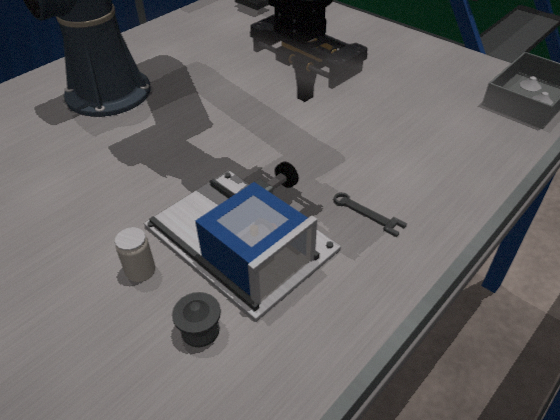

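View pics/top4.png

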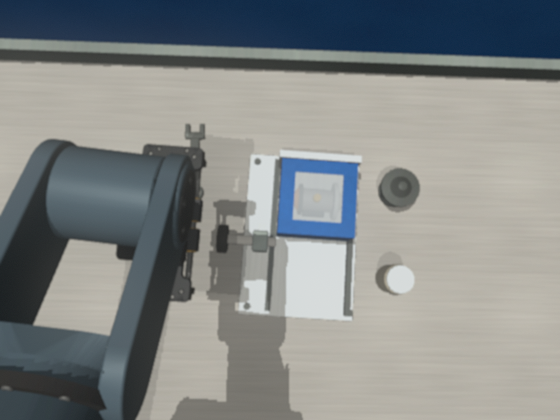

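The guard is home: its rear is at station x=-4.9 mm, and the roof is flush with the wall in both views. The hand is outside the pad and aligned with it. I'll descend and push the bolt.

Request:
{"name": "jog_arm", "arguments": {
  "series": [
    [-1, 50, 0, 0, 0, 0, 1],
    [-1, 100, 0, 0, 0, 0, 1],
    [-1, 140, 0, 0, 0, 0, 1],
    [-1, 151, 0, 0, 0, 0, 1],
    [-1, 151, 0, 0, 0, 0, 1],
    [-1, 151, -8, 0, 0, 0, 1],
    [-1, 151, -16, 0, 0, 0, 1],
    [-1, 151, -22, 0, 0, 0, 1],
    [-1, 151, -27, 0, 0, 0, 1],
    [-1, 151, -32, 0, 0, 0, 1],
    [-1, 151, -37, 0, 0, 0, 1],
    [-1, 151, -37, 0, 0, 0, 1]
  ]
}}

```text
time: 10.95
position: [0.5844, 0.0187, 0.0515]
tool_rot: [0.707, -0.017, 0.017, -0.707]
ft_force: [-0.1, 0.0, 1.1]
grip_width: 0.0006
```

Run:
```python
from rig import *
from h import *
o=get_obs();print(o["position"],o["ft_force"],o["time"])
print(station(np.array([.5955,-.1493]),np.radians(-2.6),o["position"]))
c=camera("scene");cv2.imwrite("pics/scene5.png",c["img"][:,:,::-1])
```

```text
[0.58439115 0.01869471 0.05152613] [-0.06369769  0.03511214  1.05167938] 10.95
[-0.01871816  0.16731784]
```

View pics/scene5.png

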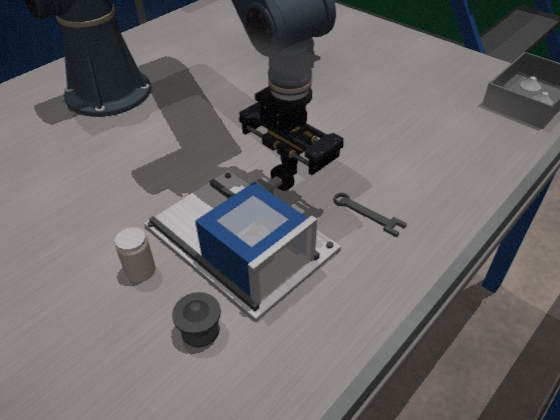

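The fingers are on the pad (283,177) and it's moving straight. About 31 mm is left.

Request:
{"name": "jog_arm", "arguments": {
  "series": [
    [0, 0, -5, 0, 0, 0, 1],
    [0, 0, -10, 0, 0, 0, 1],
    [0, 0, -15, 0, 0, 0, 1],
    [0, 0, -20, 0, 0, 0, 1],
    [0, 0, -24, 0, 0, 0, 1],
    [0, 0, -26, 0, 0, 0, 1],
    [0, 0, -28, 0, 0, 0, 1]
  ]
}}

```text
time: 11.88
position: [0.5829, -0.0089, 0.0514]
tool_rot: [-0.707, 0.017, -0.017, 0.707]
ft_force: [1.4, 3.6, -1.2]
grip_width: 0.0007
```

Request:
{"name": "jog_arm", "arguments": {
  "series": [
    [0, 0, -1, 0, 0, 0, 1],
    [0, 0, -2, 0, 0, 0, 1],
    [0, 0, -3, 0, 0, 0, 1]
  ]
}}

```text
time: 12.25
position: [0.5827, -0.0117, 0.0515]
tool_rot: [-0.707, 0.017, -0.016, 0.707]
ft_force: [0.7, 3.0, -2.7]
grip_width: 0.0006
```

Request:
{"name": "jog_arm", "arguments": {
  "series": [
    [0, 0, -1, 0, 0, 0, 1],
    [0, 0, -1.5, 0, 0, 0, 1]
  ]
}}

```text
time: 12.5
position: [0.5826, -0.0132, 0.0515]
tool_rot: [-0.707, 0.017, -0.017, 0.707]
ft_force: [2.0, 4.8, -1.7]
grip_width: 0.0004
```

Request:
{"name": "jog_arm", "arguments": {
  "series": [
    [0, 0, -0.5, 0, 0, 0, 1],
    [0, 0, -1, 0, 0, 0, 1]
  ]
}}

```text
time: 12.75
position: [0.5826, -0.0132, 0.0515]
tool_rot: [-0.706, 0.017, -0.017, 0.707]
ft_force: [2.2, 5.9, -2.2]
grip_width: 0.0006
```

Request:
{"name": "jog_arm", "arguments": {
  "series": [
    [0, 0, -0.5, 0, 0, 0, 1],
    [0, 0, -1, 0, 0, 0, 1]
  ]
}}

```text
time: 13.0
position: [0.5826, -0.0133, 0.0515]
tool_rot: [-0.706, 0.017, -0.017, 0.708]
ft_force: [2.5, 9.9, -1.8]
grip_width: 0.0004
```

Request:
{"name": "jog_arm", "arguments": {
  "series": [
    [0, 0, -0.5, 0, 0, 0, 1],
    [0, 0, -1, 0, 0, 0, 1]
  ]
}}

```text
time: 13.25
position: [0.5826, -0.0133, 0.0515]
tool_rot: [-0.705, 0.017, -0.017, 0.708]
ft_force: [2.7, 13.1, -1.6]
grip_width: 0.0002
```

The bolt has stopped as well, at the expected depth (force 13 N). I'll back off and rise.

Request:
{"name": "jog_arm", "arguments": {
  "series": [
    [0, 0, 10, 0, 0, 0, 1],
    [0, 0, 30, 0, 0, 0, 1],
    [0, 0, 60, 0, 0, 0, 1],
    [0, -40, 80, 0, 0, 0, 1],
    [0, -90, 90, 0, 0, 0, 1],
    [0, -140, 100, 0, 0, 0, 1],
    [0, -160, 140, 0, 0, 0, 1],
    [0, -160, 180, 0, 0, 0, 1],
    [0, -160, 200, 0, 0, 0, 1],
    [0, -160, 200, 0, 0, 0, 1],
    [0, -160, 200, 0, 0, 0, 1]
  ]
}}

```text
time: 14.62
position: [0.5917, 0.1825, 0.2109]
tool_rot: [0.707, -0.017, 0.016, -0.706]
ft_force: [-0.1, -0.3, -0.5]
grip_width: 0.0
```

Run:
```python
from rig import *
from h import *
o=get_obs();print(o["position"],o["ft_force"],o["time"])
S=lambda p:station(np.array([.5955,-.1493]),np.radians(-2.6),p)
c0=load("top0.npz")
c=camera("top")
for c_ in (c0,c):
    P=pts(c_);z=P[...,2];im=c_["img"].astype(int)
    blue=(im[...,2]>im[...,0]*1.6)&(im[...,2]>90);blue[:150]=0
    q=P[blue&(abs(z-.105)<.006)];print("guard",np.percentile(S(q),[1,99],axis=0).round(4),np.median(q[:,2]).round(4))
    s=S(P);m=(z>.035)&(z<.095)&(abs(s[...,0]+.018)<.03)&(s[...,1]>.11)&(s[...,1]<.18)
    print("pad y",np.percentile(s[m][:,1],[2,98]).round(4))
    for n,x0,x1,y0,y1,zz in [("cart",.62,.75,-.37,-.25,.03),("can",.47,.57,-.35,-.25,.03),("span",.63,.83,.04,.11,.003)]:
        m=(P[...,0]>x0)&(P[...,0]<x1)&(P[...,1]>y0)&(P[...,1]<y1)&(z>zz)&(z<.1);print(n,P[m].mean(0).round(4))
cv2.imwrite("pics/top6.png",c["img"][:,:,::-1])
c=camera("scene");cv2.imwrite("pics/scene6.png",c["img"][:,:,::-1])
```

```text
[0.59170223 0.18248207 0.2108972 ] [-0.1070009  -0.27634155 -0.54175843] 14.625
guard [[-0.0932 -0.0642]
 [ 0.0336  0.0636]] 0.105
pad y [0.1119 0.1671]
cart [ 0.685  -0.3067  0.0535]
can [ 0.5207 -0.2913  0.0773]
span [0.736  0.0743 0.0062]
guard [[-0.0048 -0.064 ]
 [ 0.1227  0.064 ]] 0.1049
pad y [0.1104 0.1243]
cart [ 0.6849 -0.3068  0.0535]
can [ 0.5208 -0.2912  0.077 ]
span [0.7357 0.0741 0.0063]
```

View pics/scene6.png

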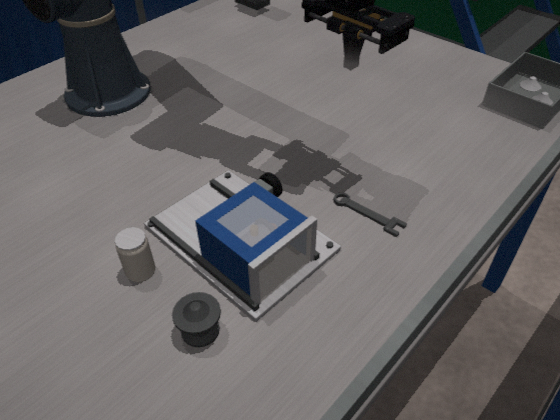

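View pics/top6.png

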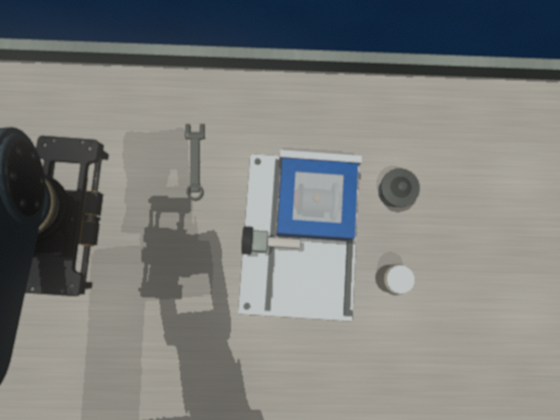

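The pad (247,240) is against the guide, the rod lies across behind the shut guard (285,243), the bystanders haven't moved and the hand is clear.

```bash
python3 -c "
from rig import *
print(hand_in())"
```

```text
the job is handed in; nothing more can be done
None
```

The station is ready for a run. I pushed the guard slowly to its end stop with the shut fingertips, then pushed the bolt pad in until it stopped. I backed the hand well clear and handed the job in at about 15 s; no verdict is reported.

Last checks from the top camera:
- **Guard:** its rear wall is at station x = -4.8 mm (home is -5 mm), and the roof height is unchanged at 105 mm, so it sits on its rails.
- **Bolt:** the pad face is at station y = 124 mm (fully in is 125 mm), with the rod lying across behind the guard.
- **Bystanders:** the cartridge, can and spanner are all within 0.5 mm of where they started.
- **Forces:** the highest reading at the end of any move was about 13 N along the push, at the bolt's end stop. With the hand withdrawn it is back near zero.

No check failed or disagreed.

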